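Nest the two measuring cups without jamming them

ROBOT

A 7-joint arm with a two-finger parallel gripper is mounted at the origin on the work surface. World frame = base frame: x ahead of the robot, y to its left, z up, the work surface at z = 0. Lengths are in m, angles in degrees, forces in N, time in s.
With the tool pointing down it reaches from about 0.425 to 0.875 m from the base axis. Payload 4.7 kg.
Tool frame: the origin (TCP) lies midway between the tips of the shut fingers; the grasp point (between the pads) lies 19 mm behind it; z points along the fingers, y is the direction in which the jaws open and shut (so a half turn about z gives the same grasp; the last joint's range is limited). The gripper opens to 87 mm and grips with 3 to 60 N. Pads are 19 mm wide; open, the fingers measure 117 mm over their backs; the gripper's body (75 mm by 190 mm) begins 51 mm behind the grasp point.
Start: joints at [-69.379, 18.392, -4.016, 83.108, 1.295, 78.541, -3.26], TCP at [0.22, 0.612, 0.183] pointing down, gripper open.
Joint ranges: [-163.93, 163.93], [-17.29, 119.83], [-79.2, 71.16], [3.27, 140.29], [-89.18, 269.18], [5.43, 117.66], [-154.24, 154.24]. Speed limits (degrees/s): [147.25, 147.25, 180, 180, 180, 180, 180].

INTERFACE

Orientations are given as [roll, pitch, yaw] about the fixed x, y, z axes, in that order (R = Rz(yaw) Ry(pitch) Rx(roll)).
In Python, from cell import env gives the robot as it stands.
- The arm moves only by the tool apply_moves, never from a script. Its argument "targets" is a list of rows, each a list of 2 entries, a list of its own where there are three numbers: the shift along the world's x, y, z in mm, then the turn, a rotation vector about the world's x, y, z in rad. A call has 1 to 8 rows; each row is the pose to reach, as a shift and turn from the pose commanded when the call began; what a row does not reach only later rows make up. A row lasts 1/10 s, in which the tool goes at most 50 mm and 8.59 degrees, less where a joint would pass 70% of its speed; a pose out of reach is approached as far as the arm can. A call with a gripper value outside its range is refused whole. "hand" is the finger opening in mm, from 0 to 87, set as the call begins (left out, the last holds). The fingers move at their own pace and stop on an object; "squeeze" is the grip in N (left out, the last holds). Time passes only in rows, so rows that repeat a pose let the fingers close. It gives the time, the measured TCP pose, the force and the opening at its end, in the units of the state.
- env.get_obs(): the state, without advancing time (a new reading comes with each control period).
- env.read_camera(name): name is "scene" or "top" or "wrist"; returns a dict with "image" (384x512x3 uint8, red, green, blue), "camera_matrix" (3x3 intrinsics, pixels), "camera_from_world" (4x4, takes a point from world to camera coordinates); the wrist camera has in their place "mount" (4x4, takes a point from camera to tool coordinates, whose origin is the TCP and whose axes are the flange's). Camera axes: x right, y down, z forward; pixel columns grow to the right and rows downward; lengths in m; the calibration is good to about 2 mm. A picture is of the moment at which its call begins: read the wrist's pose just before it. There is no depth.
- env.sign_off(): hands the job in, once; it reports no verdict.
Trained networks look in a picture, given as the dict that the camera call returned (one of the last four; its "shot" number tells which), for a name from the list of things; names that differ only in an ending like _2 or _b are one class to them, and where a whole thing is asked for, a point or a joint stands for the part that bears it (a point fixed in the world has none). Each returns a list of dicts, best first, with "conf" (0 to 1); they miss things now and then, are a little off and sometimes report something else, mostly with a low value. They report only what shows in the picture. A call takes as long as a camera call. They do not tell look-alikes from the thing itself.
- env.regions_of(picture, target): "region" (384x512 bool, what is visible of it) and "rect" ([left, top, right, bottom] in pixels, round what is visible of it).
The state is a dict: "time_s": time; "qpos": joint angles; "joint_velocities": joint speeds; "effort": joint torques, N m; "tool_pos": TCP position; "tool_rot": TCP orientation; "force": force on the tool from outside, world axes, zero at the start; "wrist_torque": the same for the moment, N m; "grip_width": finger opening in m.
Only numpy, scipy, OpenCV 4.12 (cv2) and the standard library are available. Lean on these libraries where they do the work, as an engineer would, in place of code of your own. Each camera call takes 0.05 s, during which the arm holds its last target. There are 200 camera calls.

TASK

Two rinsed oil-measuring cups are draining mouth-down on the rubber mat. Set the orange cup over the white one (lower it on, do not drop it) and give it a light push down, just until it grips, so that they stay together straight and can still be pulled apart by hand; do not ram it down, or they lock. Leave the nested pair standing mouth-down on the mat, and do not disturb the bottle, the piston or the wrench beside it.

Things in the scene. Friction and masses are not known exactly. Their poses are not given: they have to be found in the camera images.
- orange_cup: Tapered orange plastic measuring cup that goes on top, mouth-down on the mat at the start. 88 mm tall, 68 mm across at the mouth (below; lip 71 mm over the lowest 4 mm), narrowing evenly to 56 mm at its closed flat base (above). Wall 2 mm, 35 g. Origin: centre of the mouth's rim plane, its lowest point; z points up to the base. Round, so yaw does not matter.
- orange_base (a point): Centre of the orange cup's flat closed base: its upper face as it stands mouth-down, 88 mm above its origin; the place to press. Lowered over the white cup it touches when its rim is about 29 mm above the white rim and sits loosely at 26 to 29 mm. A push drives it further (about 1.2 N per mm; more while its sides are squeezed), and friction holds it where it was pushed to.
- white_cup: The white cup that stays below, same shape and size as the orange one, also mouth-down on the mat. Origin: centre of the mouth's rim plane; z up to its base. A light, firm nest has the orange rim 15 to 24 mm above the white rim (a push of about 4 to 13 N, best near 8 N); closer than 15 mm the cups are wedged and count as jammed.
- white_base (a point): Centre of the white cup's flat closed base, its upper face, 88 mm above its origin.
- drip_mat: The black ribbed rubber drip mat that both cups stand on, fixed to the steel bench: 200 mm along its x, 340 mm along its y, 5 mm thick. Origin: centre of its underside, on the bench; z up.
- oil_bottle: Bystander: grey oil bottle with a yellow band and red cap, 68 mm diameter, 158 mm tall, standing on the bench beside one end of the mat. Origin: centre of its underside.
- piston: Bystander: bare aluminium piston, 89 mm diameter, 69 mm tall, standing crown up on the bench beside one end of the mat. Origin: centre of its underside.
- wrench: Bystander: steel wrench, 190 mm long, lying flat on the bench beyond the mat's far side. Origin: at the middle of its underside; x along its length.
There are look-alikes about, which are no part of the job. There is more than one size of the orange_cup; the job needs the larger. What is shaped like the white_cup but purple is not meant.

How it is judged:
By the outcome, as a careful person would: the job done as asked, in the order asked, and still so for the second after the job is handed in, with the robot touching nothing.
It also fails if it takes over 45 s, if anything falls off the work surface, if the arm or the gripper's body presses on something with over 40 N, if the wrist force passes 120 N, or if a joint passes its speed limit or range.

## Working session

There is one attempt and no reset: what is moved stays moved. The work goes in short steps, Python scripts to look and compute and a tool call to move; the robot and the scene stay as the last step left them, time stands still between calls to the robot, and variables do not carry over. Pictures are saved under pics/ and viewed, about 8 in all and at most 12, crops included, and the job is handed in when it is done.

Besides the shell and the picture viewer there is one more tool, called after "Call:" in YAML: its name, and indented under it one key for each argument. apply_moves: Moves the arm, as the interface text tells. Its arguments: {"type":"object","properties":{"targets":{"type":"array","items":{"type":"array"}},"hand":{"type":"number"},"squeeze":{"type":"number"}},"required":["targets"]}

```bash
mkdir -p pics; cat > h.py <<'E'
import numpy as np, cv2
from cell import env
def save(p,name): cv2.imwrite('pics/'+name,cv2.cvtColor(p['image'],cv2.COLOR_RGB2BGR))
def ray(p,uv):
    K=p['camera_matrix'];T=np.linalg.inv(p['camera_from_world'])
    d=T[:3,:3]@np.linalg.solve(K,[uv[0],uv[1],1.]); return T[:3,3],d
def onz(p,uv,z):
    o,d=ray(p,uv); return o+d*(z-o[2])/d[2]
def proj(p,X):
    c=p['camera_from_world']@np.append(X,1); q=p['camera_matrix']@c[:3]; return q[:2]/q[2]
E
python3 - <<'E'
from h import *
s=env.read_camera('scene');t=env.read_camera('top')
save(s,'scene.png');save(t,'top.png')
cv2.imwrite('pics/both.png',cv2.resize(np.hstack([cv2.imread('pics/scene.png'),cv2.imread('pics/top.png')]),(800,300)))
o=env.get_obs();print(o['time_s'],o['tool_pos'],o['tool_rot'],o['force'])
for n,p in(('scene',s),('top',t)):
  T=np.linalg.inv(p['camera_from_world']);print(n,T[:3,3].round(3),T[:3,2].round(3))
  for k in('orange_cup','white_cup','oil_bottle','piston','wrench','drip_mat'):
    for r in env.regions_of(p,k):
      m=r['region'];c=p['image'][m].mean(0).round();ys,xs=np.nonzero(m)
      print(k,round(r['conf'],2),np.round(r['rect']),c,m.sum(),xs.mean().round(1),ys.mean().round(1))
E
```

```text
0.1 [0.22015009 0.61097154 0.18247801] [-1.79899848e+02  4.16958638e-03  1.60189576e+02] [-0.36003786  0.87722721 -0.49161343]
scene [ 1.439 -0.375  0.716] [-0.752  0.368 -0.547]
orange_cup 0.9 [203. 212. 227. 248.] [136.  71.  36.] 917 215.6 230.3
orange_cup 0.76 [200. 186. 214. 207.] [139.  79.  46.] 311 206.5 195.9
white_cup 0.67 [263. 199. 289. 240.] [127. 127. 120.] 820 274.1 219.6
white_cup 0.56 [307. 222. 334. 266.] [73. 43. 93.] 1014 322.6 244.8
oil_bottle 0.83 [142. 214. 177. 276.] [93. 74. 59.] 1455 157.9 245.6
oil_bottle 0.68 [221. 253. 293. 280.] [146. 148. 149.] 446 253.5 268.9
piston 0.73 [314. 192. 349. 227.] [110. 108. 105.] 932 332.8 209.8
wrench 0.7 [222. 253. 292. 283.] [145. 146. 148.] 550 254.9 268.4
drip_mat 0.66 [171. 206. 313. 269.] [31. 31. 31.] 3936 235.6 237.7
top [0.496 0.046 1.13 ] [ 0.049  0.009 -0.999]
orange_cup 0.82 [295. 169. 322. 196.] [116.  64.  11.] 577 309.1 182.0
orange_cup 0.54 [284. 246. 304. 266.] [124.  75.  28.] 229 292.3 254.3
white_cup 0.89 [236. 160. 263. 187.] [119. 117. 114.] 493 249.8 173.9
white_cup 0.66 [215. 104. 243. 137.] [78. 49. 88.] 641 225.4 121.6
white_cup 0.19 [220. 146. 341. 230.] [37. 34. 33.] 7960 279.5 189.2
oil_bottle 0.79 [354. 154. 389. 185.] [75. 49. 45.] 794 370.2 169.6
piston 0.87 [166. 148. 198. 187.] [105.  97.  89.] 968 181.9 168.0
piston 0.16 [218. 148. 342. 229.] [35. 32. 31.] 7501 279.2 189.6
wrench 0.87 [257. 127. 323. 144.] [123. 117. 116.] 396 287.7 133.6
drip_mat 0.82 [218. 148. 342. 231.] [35. 32. 31.] 7676 279.7 189.4
drip_mat 0.4 [356. 155. 387. 185.] [74. 48. 44.] 761 370.4 169.4
```

View pics/scene.png

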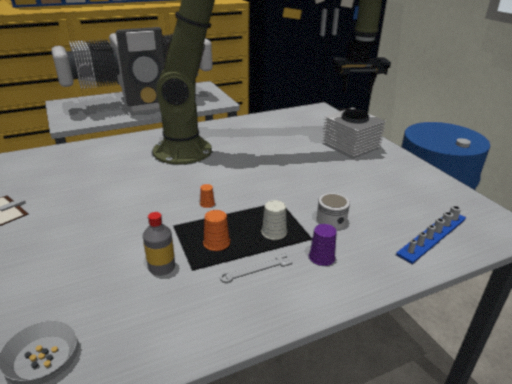

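View pics/top.png

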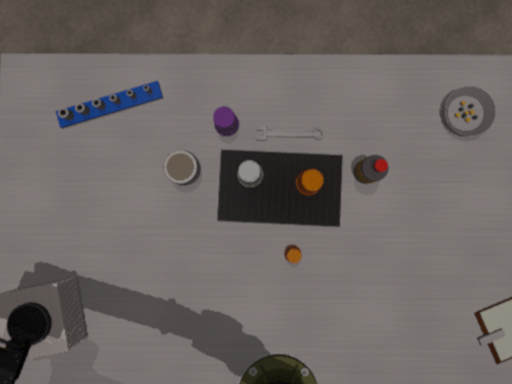

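The scene picture shows the two orange cups. The one at (215,230) on the mat is larger. The one at (206,196) off the mat is the small look-alike. The white cup is at (274,220) on the mat. The purple one at (322,245) off the mat isn't meant. In the top view, the orange cup is at (310,182) and the white one at (250,174). Next I'll fit the positions with the known cup shape and check them in one enlarged crop.

```bash
cat >> h.py <<'E'
a=np.linspace(0,2*np.pi,48,endpoint=False)
def hull(p,x,y,z0=0.005,s=1.):
    P=[proj(p,[x+r*s*np.cos(t),y+r*s*np.sin(t),z0+h*s]) for r,h in((.0355,0),(.0355,.004),(.028,.088)) for t in a]
    return cv2.convexHull(np.float32(P))[:,0]
def feats(H):
    m=cv2.moments(H); lo,hi=H.min(0),H.max(0); return np.array([m['m10']/m['m00'],m['m01']/m['m00'],*lo,*hi]),m['m00']
def mfeat(m):
    ys,xs=np.nonzero(m); return np.array([xs.mean(),ys.mean(),xs.min()-.5,ys.min()-.5,xs.max()+.5,ys.max()+.5])
E
python3 - <<'E'
from h import *
from scipy.optimize import least_squares
s=env.read_camera('scene');t=env.read_camera('top')
W=np.array([2,2,1,1,1,1])
near={'orange_cup':((215,230),(309,182)),'white_cup':((274,220),(250,174))}
vis=[cv2.cvtColor(p['image'],cv2.COLOR_RGB2BGR) for p in(s,t)]
for k in near:
  ms=[]
  for p,c in zip((s,t),near[k]):
    ms.append(min((r['region'] for r in env.regions_of(p,k)),key=lambda m:np.hypot(*(mfeat(m)[:2]-c))))
  x0=onz(t,near[k][1],.05)[:2]
  for use in([0,1],[0],[1]):
    f=lambda v:np.concatenate([(feats(hull((s,t)[i],*v))[0]-mfeat(ms[i]))*W for i in use])
    r=least_squares(f,x0,loss='soft_l1');print(k,use,r.x.round(4),r.fun.round(1))
    if len(use)==2:
      b=r.x
  for i,p in enumerate((s,t)):
    print('area model/mask',feats(hull(p,*b))[1].round(),ms[i].sum())
    cv2.polylines(vis[i],[np.int32(hull(p,*b).round())],True,(0,255,0),1)
m=cv2.resize(vis[0][180:280,190:340],(750,500),interpolation=0)
cv2.imwrite('pics/crop1.png',m)
for uv in((218,148),(342,155),(341,228),(219,222)): print('mat',onz(t,uv,.005).round(3))
for n,uv,z in(('bottle',(381,166),.158),('piston',(181,167),.069),('wr',(260,134),0),('wr',(322,134),0),('small',(294,256),.06)):print(n,onz(t,uv,z).round(3))
E
```

```text
orange_cup [0, 1] [ 0.5816 -0.0811] [ 0.2 -2.3  0.3 -0.2 -0.2 -1.9  0.5 -0.7 -0.1  0.1  0.5 -0.7]
orange_cup [0] [ 0.5863 -0.0831] [ 0.1 -0.   0.1  0.9 -0.3 -0.7]
orange_cup [1] [ 0.5808 -0.0804] [ 0.  -0.  -0.3  0.4  0.3 -0.4]Traceback (most recent call last):
  File "<stdin>", line 18, in <module>
AttributeError: 'float' object has no attribute 'round'
```

```bash
python3 - <<'E'
from h import *
from scipy.optimize import least_squares
s=env.read_camera('scene');t=env.read_camera('top')
W=np.array([2,2,1,1,1,1])
near={'orange_cup':((215,230),(309,182)),'white_cup':((274,220),(250,174))}
vis=[cv2.cvtColor(p['image'],cv2.COLOR_RGB2BGR) for p in(s,t)]
for k in near:
  ms=[]
  for p,c in zip((s,t),near[k]):
    ms.append(min((r['region'] for r in env.regions_of(p,k)),key=lambda m:np.hypot(*(mfeat(m)[:2]-c))))
  x0=onz(t,near[k][1],.05)[:2]
  for use in([0,1],[0],[1]):
    f=lambda v:np.concatenate([(feats(hull((s,t)[i],*v))[0]-mfeat(ms[i]))*W for i in use])
    r=least_squares(f,x0,loss='soft_l1');print(k,use,r.x.round(4),r.fun.round(1))
    if len(use)==2:
      b=r.x
  for i,p in enumerate((s,t)):
    print('area model/mask',int(feats(hull(p,*b))[1]),ms[i].sum())
    cv2.polylines(vis[i],[np.int32(hull(p,*b).round())],True,(0,255,0),1)
m=cv2.resize(vis[0][180:280,190:340],(750,500),interpolation=0)
cv2.imwrite('pics/crop1.png',m)
for uv in((218,148),(342,155),(341,228),(219,222)): print('mat',onz(t,uv,.005).round(3))
for n,uv,z in(('bottle',(381,166),.158),('piston',(181,167),.069),('wr',(260,134),0),('wr',(322,134),0),('small',(294,256),.06)):print(n,onz(t,uv,z).round(3))
E
```

```text
orange_cup [0, 1] [ 0.5725 -0.0876] [10.8 64.4  0.8 23.7 11.3 40.7  5.4  5.5  2.2  2.6  3.1  2.6]
orange_cup [0] [ 0.4152 -0.047 ] [-0.  -0.1 -3.2 -6.3  4.5  6.3]
orange_cup [1] [ 0.5799 -0.0804] [-0.   0.1 -0.4 -0.2  0.2 -0. ]
area model/mask 921 323
area model/mask 564 549
white_cup [0, 1] [0.6037 0.0811] [-0.8 -0.8  0.2 -0.4 -0.4 -0.8  0.5 -0.7 -0.4 -0.8  0.1  0. ]
white_cup [0] [0.6059 0.081 ] [-0.2  0.1  0.5 -0.  -0.1 -0.3]
white_cup [1] [0.6024 0.0809] [ 0.6  0.2 -0.4 -0.3  0.2  0.5]
area model/mask 857 870
area model/mask 533 520
mat [0.676 0.171 0.005]
mat [ 0.658 -0.175  0.005]
mat [ 0.455 -0.172  0.005]
mat [0.469 0.166 0.005]
bottle [ 0.61  -0.239  0.158]
piston [0.614 0.261 0.069]
wr [0.717 0.054 0.   ]
wr [ 0.718 -0.12   0.   ]
small [ 0.383 -0.038  0.06 ]
```

View pics/crop1.png

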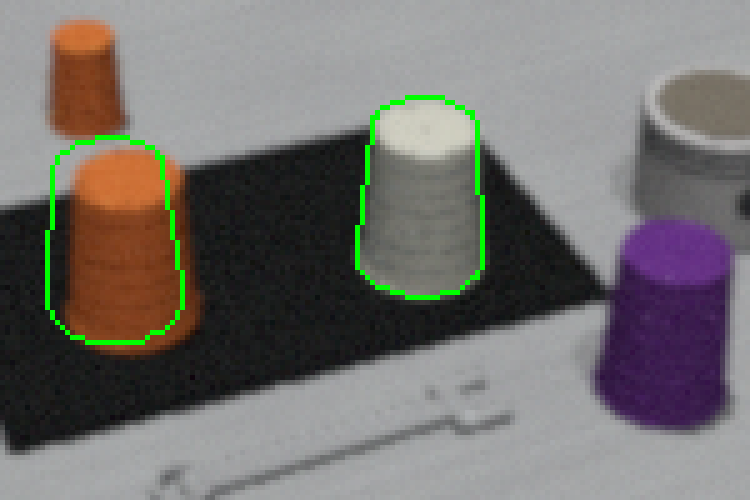

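The net missed the large cup in the scene picture this time, and the fit took the small one instead, so that overlay is wrong. The first run's fit stands: orange at (0.5816,-0.0811), area and residuals consistent with 88 mm. The crop shows the white fit is good at (0.604,0.081), and it confirms the larger orange cup (crop (130,250), on the mat) and the purple look-alike. I'll move there with the jaws along world x, which keeps clear of the bottle.

Call:
apply_moves:
  targets:
    - [[0,0,40],[0,0,0]]
    - [[20,-40,40],[0,0,-0.14]]
    - [[40,-80,40],[0,0,-0.28]]
    - [[60,-120,40],[0,0,-0.42]]
    - [[80,-160,40],[0,0,-0.56]]
    - [[100,-200,40],[0,0,-0.7]]
    - [[120,-240,40],[0,0,-0.84]]
    - [[140,-280,40],[0,0,-0.98]]
  hand: 87
  squeeze: 10

```text
time_s: 2.0
tool_pos: [0.361, 0.3298, 0.2237]
tool_rot: [180.0, -0.0, 103.7]
force: [0.3, 0.9, 0.0]
grip_width: 0.0869
```

Call:
apply_moves:
  targets:
    - [[22,-41,0],[0,0,-0.12]]
    - [[44,-82,0],[0,0,-0.24]]
    - [[66,-123,0],[0,0,-0.24]]
    - [[88,-164,0],[0,0,-0.24]]
    - [[110,-205,0],[0,0,-0.24]]
    - [[132,-246,0],[0,0,-0.24]]
    - [[154,-287,0],[0,0,-0.24]]
    - [[176,-328,0],[0,0,-0.24]]

```text
time_s: 2.8
tool_pos: [0.537, 0.0019, 0.224]
tool_rot: [179.9, -0.0, 90.3]
force: [1.3, 0.7, 0.4]
grip_width: 0.0871
```

```bash
cat >> h.py <<'E'
from scipy.spatial.transform import Rotation as Ro
def wrist():
    o=env.get_obs();p=env.read_camera('wrist');T=np.eye(4)
    T[:3,:3]=Ro.from_euler('xyz',o['tool_rot'],degrees=True).as_matrix();T[:3,3]=o['tool_pos']
    p['camera_from_world']=np.linalg.inv(T@p['mount']);return p,o
E
python3 - <<'E'
from h import *
from scipy.optimize import least_squares
W=np.array([2,2,1,1,1,1])
p,o=wrist();print(o['tool_pos'],o['tool_rot'],o['force'],o['qpos'].round(1) if hasattr(o['qpos'],'round') else o['qpos'])
T=np.linalg.inv(p['camera_from_world']);print(T[:3,3].round(3),T[:3,2].round(3))
v=cv2.cvtColor(p['image'],cv2.COLOR_RGB2BGR)
for k,x0 in(('orange_cup',(.5816,-.0811)),('white_cup',(.6037,.0811))):
  h=hull(p,*x0);print(k,'pred',feats(h)[0].round());cv2.polylines(v,[np.int32(h.round())],True,(0,255,0),1)
  for r in env.regions_of(p,k):
    m=r['region'];print(round(r['conf'],2),mfeat(m).round(),m.sum(),p['image'][m].mean(0).round())
cv2.imwrite('pics/w1.png',v)
E
```

```text
[0.537043   0.00188104 0.22395857] [ 1.79930231e+02 -3.71535101e-02  9.03080850e+01] [1.33938472 0.65252536 0.38046145] [-35.1   3.2  33.7  96.9  -1.8  80.4  -0.8]
[0.536 0.086 0.426] [ 0.004 -0.302 -0.953]
orange_cup pred [293. 226. 266. 191. 320. 262.]
0.93 [294. 226. 268. 192. 320. 262.] 2886 [185. 108.   3.]
0.92 [148. 190. 124. 168. 170. 212.] 1410 [175.  98.  13.]
white_cup pred [318.  98. 284.  69. 352. 127.]
0.98 [319.  98. 286.  68. 352. 126.] 3090 [178. 175. 168.]
0.9 [451.  35. 400.  -0. 502.  74.] 5597 [113.  56. 134.]
```

View pics/w1.png

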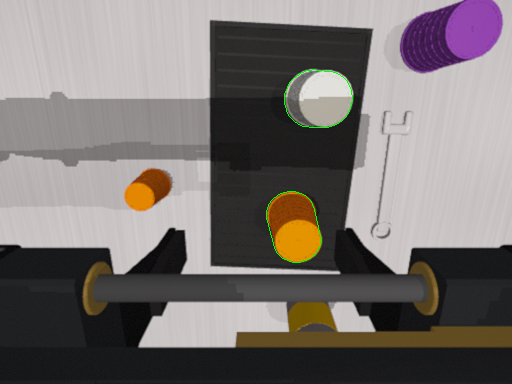

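The picture shows orange at (294,226) and white at (319,98). Both predicted outlines match within about 1 px, so orange is at (0.5825,-0.081) and white at (0.6045,0.081). Next I'll approach and go down.

Call:
apply_moves:
  targets:
    - [[20,-40,0],[0,0,0]]
    - [[45,-83,0],[0,0,0]]
    - [[45,-83,0],[0,0,0]]
    - [[45,-83,-40],[0,0,0]]
    - [[45,-83,-80],[0,0,0]]
    - [[45,-83,-115],[0,0,0]]
    - [[45,-83,-145],[0,0,0]]
    - [[45,-83,-172],[0,0,0]]

```text
time_s: 3.75
tool_pos: [0.5805, -0.077, 0.0497]
tool_rot: [-179.9, -0.1, 90.4]
force: [0.2, -0.7, 1.2]
grip_width: 0.0873
```

Call:
apply_moves:
  targets:
    - [[0,0,0],[0,0,0]]
    - [[0,0,0],[0,0,0]]

```text
time_s: 3.95
tool_pos: [0.5813, -0.0782, 0.0518]
tool_rot: [-180.0, -0.0, 90.4]
force: [0.3, -0.2, 0.3]
grip_width: 0.087
```

Call:
apply_moves:
  targets:
    - [[1,-2.5,-2],[0,0,0]]
    - [[1,-2.5,-2],[0,0,0]]

```text
time_s: 4.15
tool_pos: [0.5836, -0.0823, 0.0511]
tool_rot: [179.8, 0.0, 90.3]
force: [0.3, 1.0, -0.1]
grip_width: 0.0871
```

Call:
apply_moves:
  targets:
    - [[0,0,0],[0,0,0]]
    - [[0,0,0],[0,0,0]]
    - [[0,0,0],[0,0,0]]
    - [[0,0,0],[0,0,0]]
    - [[0,0,0],[0,0,0]]
    - [[0,0,0],[0,0,0]]
    - [[0,0,0],[0,0,0]]
    - [[0,0,0],[0,0,0]]
  hand: 50
  squeeze: 10

```text
time_s: 4.95
tool_pos: [0.5824, -0.082, 0.0495]
tool_rot: [180.0, 0.0, 90.3]
force: [0.5, -0.1, 0.6]
grip_width: 0.0573
```

Call:
apply_moves:
  targets:
    - [[0,0,5],[0,0,0]]
    - [[0,0,15],[0,0,0]]
    - [[0,0,30],[0,0,0]]
    - [[0,0,30],[0,0,0]]

```text
time_s: 5.35
tool_pos: [0.5845, -0.0823, 0.0826]
tool_rot: [179.7, -0.0, 90.3]
force: [0.9, 0.3, -0.0]
grip_width: 0.0571
```

```bash
python3 - <<'E'
from h import *
from scipy.optimize import least_squares
W=np.array([2,2,1,1,1,1])
for i in range(3):
  p,o=wrist();print(o['tool_pos'],o['force'],o['grip_width'])
s=env.read_camera('scene')
for n,q in(('w',p),('s',s)):
  for r in env.regions_of(q,'orange_cup'):
    m=r['region'];print(n,round(r['conf'],2),mfeat(m).round(),m.sum())
  for z in(.005,.02,.035): print(z,feats(hull(q,.5825,-.081,z))[0].round(1))
a1=cv2.resize(p['image'],(512,384));b=cv2.resize(s['image'][160:290,150:323],(512,384))
cv2.imwrite('pics/lift.png',cv2.cvtColor(cv2.resize(np.hstack([a1,b]),(800,300)),cv2.COLOR_RGB2BGR))
E
```

```text
[ 0.58453204 -0.08233731  0.082602  ] [ 0.93123122  0.29964696 -0.03858545] 0.05707579216604175
[ 0.58380479 -0.08213605  0.08144227] [-0.12881363 -0.42882461 -0.23600073] 0.057300504548323763
[ 0.58303128 -0.08192358  0.0804569 ] [-1.24491038 -0.19213791 -0.17430304] 0.05746583080969082
w 0.96 [261. 220. 212. 156. 308. 274.] 9507
w 0.56 [ 31. 142.  -0. 112.  70. 174.] 3500
0.005 [259.6 206.7 217.8 149.6 301.5 261.8]
0.02 [259.6 214.4 214.7 152.5 304.6 273.8]
0.035 [259.6 223.3 211.1 155.9 308.3 287.6]
s 0.95 [214. 224. 202. 200. 228. 242.] 791
0.005 [215.6 229.7 202.9 208.5 229.4 249.8]
0.02 [215.4 225.1 202.6 203.7 229.3 245.3]
0.035 [215.2 220.4 202.3 198.9 229.2 240.8]
```

View pics/lift.png

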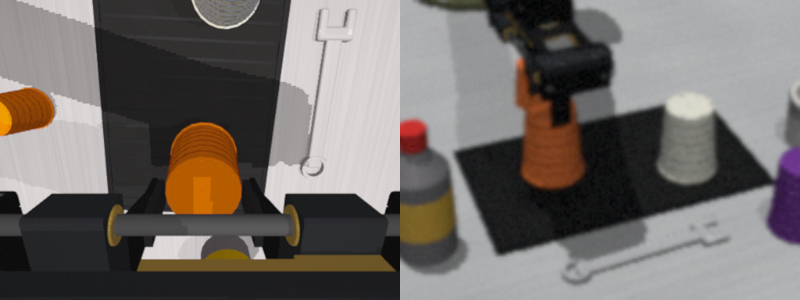

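The cup is lifted cleanly and hangs straight, with its rim at about 35 mm. Next I'll raise it and carry it over the white cup.

Call:
apply_moves:
  targets:
    - [[0,0,30],[0,0,0]]
    - [[0,0,60],[0,0,0]]
    - [[0,0,90],[0,0,0]]
    - [[0,0,100],[0,0,0]]
    - [[4,30,100],[0,0,0]]
    - [[9,65,100],[0,0,0]]
    - [[14,100,100],[0,0,0]]
    - [[18,130,100],[0,0,0]]

```text
time_s: 6.45
tool_pos: [0.5998, 0.0503, 0.1782]
tool_rot: [-179.9, -0.0, 90.4]
force: [0.5, 0.2, -1.1]
grip_width: 0.0574
```

Call:
apply_moves:
  targets:
    - [[2,15,0],[0,0,0]]
    - [[4,28,0],[0,0,0]]
    - [[4,32,0],[0,0,0]]
    - [[4,32,0],[0,0,0]]
    - [[4,32,0],[0,0,0]]
    - [[4,32,0],[0,0,0]]

```text
time_s: 7.05
tool_pos: [0.6044, 0.0783, 0.1797]
tool_rot: [180.0, 0.0, 90.2]
force: [-0.2, 0.4, -1.4]
grip_width: 0.057
```

```bash
python3 - <<'E'
from h import *
from scipy.optimize import least_squares
p,o=wrist();s=env.read_camera('scene');t=env.read_camera('top')
print(o['tool_pos'],o['tool_rot'],o['force'],o['grip_width'])
q=o['tool_pos']; z0=q[2]-.0495+.005
for n,c in(('w',p),('s',s),('t',t)):
  v=cv2.cvtColor(c['image'],cv2.COLOR_RGB2BGR)
  for k,x in(('orange_cup',(q[0],q[1]+.001,z0)),('white_cup',(.6045,.081,.005))):
    print(n,k,'pred',feats(hull(c,*x))[0].round(1));cv2.polylines(v,[np.int32(hull(c,*x).round())],True,(0,255,0),1)
    for r in env.regions_of(c,k):
      if r['conf']>.4: print('   ',round(r['conf'],2),mfeat(r['region']).round(1),r['region'].sum())
  if n=='w': a1=v
  if n=='s': b=cv2.resize(v[120:270,200:400],(512,384))
cv2.imwrite('pics/over.png',cv2.resize(np.hstack([a1,b]),(800,300)))
E
```

```text
[0.60440746 0.07827256 0.17968775] [1.79981464e+02 2.32093949e-02 9.01517513e+01] [-0.1743488   0.36798002 -1.38695582] 0.057020962571678754
w orange_cup pred [260.4 223.9 211.6 156.  309.4 288.5]
    0.67 [260.5 220.  211.5 156.5 308.5 274.5] 9569
    0.55 [ 99.  240.4  77.5 230.5 117.5 247.5] 462
w white_cup pred [260.3 171.5 231.5 134.1 289.1 208.9]
    0.85 [398.2 107.2 349.5  74.5 445.5 141.5] 5150
    0.74 [260.2 149.4 231.5 133.5 289.5 165.5] 1188
s orange_cup pred [275.2 178.3 261.1 156.7 288.2 198.8]
    0.59 [274.4 180.1 261.5 156.5 287.5 199.5] 892
    0.51 [206.4 196.1 198.5 183.5 214.5 207.5] 328
s white_cup pred [273.9 219.6 260.7 199.2 286.2 238.9]
    0.84 [322.7 244.8 307.5 223.5 336.5 265.5] 1002
    0.7 [274.1 220.  260.5 199.5 286.5 239.5] 851
t orange_cup pred [248.8 167.5 234.5 151.8 263.5 182.8]
    0.8 [292.2 254.1 283.5 245.5 300.5 262.5] 221
t white_cup pred [249.8 173.  237.1 159.4 262.7 186.2]
```

View pics/over.png

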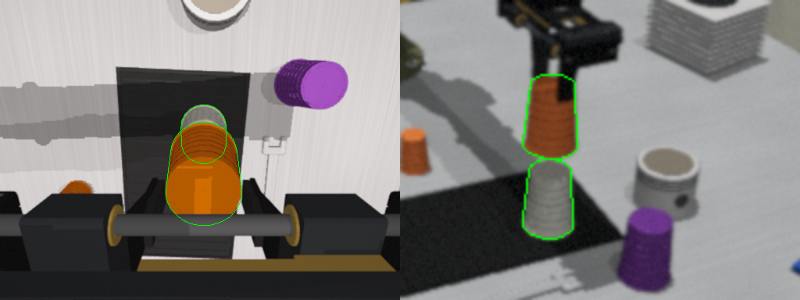

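Both outlines match: the orange cup is straight, over the white one, with its rim about 40 mm above the white base. Next I'll lower it, watching the force.

Call:
apply_moves:
  targets:
    - [[0,1,-15],[0,0,0]]
    - [[0,1,-30],[0,0,0]]
    - [[0,1,-42],[0,0,0]]
    - [[0,1,-54],[0,0,0]]
    - [[0,1,-64],[0,0,0]]
    - [[0,1,-74],[0,0,0]]
    - [[0,1,-82],[0,0,0]]
    - [[0,1,-82],[0,0,0]]

```text
time_s: 8.3
tool_pos: [0.6035, 0.0809, 0.0961]
tool_rot: [-179.9, 0.0, 90.3]
force: [-0.4, 0.1, -0.7]
grip_width: 0.0571
```

Call:
apply_moves:
  targets:
    - [[0,0,-5],[0,0,0]]
    - [[0,0,-10],[0,0,0]]
    - [[0,0,-13],[0,0,0]]
    - [[0,0,-15],[0,0,0]]
    - [[0,0,-15],[0,0,0]]
    - [[0,0,-15],[0,0,0]]

```text
time_s: 8.9
tool_pos: [0.6045, 0.081, 0.0826]
tool_rot: [180.0, 0.0, 90.3]
force: [-0.5, -0.2, -0.3]
grip_width: 0.0573
```

Call:
apply_moves:
  targets:
    - [[0,0,-1],[0,0,0]]
    - [[0,0,-2],[0,0,0]]
    - [[0,0,-2],[0,0,0]]
    - [[0,0,-2],[0,0,0]]

```text
time_s: 9.3
tool_pos: [0.6044, 0.0811, 0.0805]
tool_rot: [180.0, 0.0, 90.3]
force: [0.8, -0.0, -0.8]
grip_width: 0.0573
```

Call:
apply_moves:
  targets:
    - [[0,0,-1],[0,0,0]]
    - [[0,0,-1],[0,0,0]]
    - [[0,0,-1],[0,0,0]]

```text
time_s: 9.6
tool_pos: [0.6044, 0.081, 0.0795]
tool_rot: [180.0, 0.0, 90.3]
force: [0.2, -0.2, 0.6]
grip_width: 0.0571
```

Call:
apply_moves:
  targets:
    - [[0,0,-1],[0,0,0]]
    - [[0,0,-1],[0,0,0]]
    - [[0,0,-1],[0,0,0]]

```text
time_s: 9.9
tool_pos: [0.6044, 0.081, 0.0785]
tool_rot: [180.0, 0.0, 90.3]
force: [0.4, 0.3, 0.1]
grip_width: 0.0574
```

Call:
apply_moves:
  targets:
    - [[0,0,-1],[0,0,0]]
    - [[0,0,-1],[0,0,0]]
    - [[0,0,-1],[0,0,0]]

```text
time_s: 10.2
tool_pos: [0.6045, 0.081, 0.0776]
tool_rot: [180.0, 0.0, 90.3]
force: [-0.1, -0.5, 2.2]
grip_width: 0.0572
```

Call:
apply_moves:
  targets:
    - [[0,0,-1],[0,0,0]]
    - [[0,0,-1],[0,0,0]]
    - [[0,0,-1],[0,0,0]]

```text
time_s: 10.5
tool_pos: [0.6045, 0.081, 0.0766]
tool_rot: [180.0, 0.0, 90.3]
force: [-0.5, -0.3, 2.4]
grip_width: 0.0576
```

It touched at about 28 mm, with roughly 2 N of contact force. I'll release and retreat straight up.

Call:
apply_moves:
  targets:
    - [[0,0,0],[0,0,0]]
    - [[0,0,0],[0,0,0]]
    - [[0,0,0],[0,0,0]]
    - [[0,0,0],[0,0,0]]
    - [[0,0,0],[0,0,0]]
    - [[0,0,0],[0,0,0]]
  hand: 87

```text
time_s: 11.1
tool_pos: [0.6043, 0.0811, 0.0764]
tool_rot: [-180.0, 0.0, 90.3]
force: [-0.0, 0.3, 0.1]
grip_width: 0.086
```

Call:
apply_moves:
  targets:
    - [[0,0,5],[0,0,0]]
    - [[0,0,15],[0,0,0]]
    - [[0,0,35],[0,0,0]]
    - [[0,0,60],[0,0,0]]
    - [[0,0,75],[0,0,0]]
    - [[0,0,80],[0,0,0]]
    - [[0,0,80],[0,0,0]]
    - [[0,0,80],[0,0,0]]

```text
time_s: 11.9
tool_pos: [0.6037, 0.081, 0.1556]
tool_rot: [-179.9, 0.0, 90.3]
force: [-0.5, 0.4, -0.1]
grip_width: 0.0873
```

Call:
apply_moves:
  targets:
    - [[0,0,0],[0,0,0]]
    - [[0,0,0],[0,0,0]]
    - [[0,0,0],[0,0,0]]
    - [[0,0,0],[0,0,0]]
    - [[0,0,0],[0,0,0]]
    - [[0,0,0],[0,0,0]]
    - [[0,0,0],[0,0,0]]
    - [[0,0,0],[0,0,0]]
  hand: 0

```text
time_s: 12.7
tool_pos: [0.6044, 0.081, 0.1565]
tool_rot: [180.0, 0.0, 90.3]
force: [-0.4, -0.4, 0.0]
grip_width: 0.0308
```

```bash
cat > pair.py <<'E'
from h import *
import sys
p,o=wrist();s=env.read_camera('scene')
print(o['time_s'],o['tool_pos'],o['tool_rot'],o['force'],o['grip_width'])
for n,c in(('w',p),('s',s)):
  v=cv2.cvtColor(c['image'],cv2.COLOR_RGB2BGR)
  for z in(.025,.029,.033): print(n,z,'pred',feats(hull(c,.6045,.081,z))[0].round(1))
  x=(.6045,.081,float(sys.argv[2]))
  cv2.polylines(v,[np.int32(hull(c,*x).round())],True,(0,255,0),1)
  for k in('orange_cup','white_cup'):
    for r in env.regions_of(c,k):
      if r['conf']>.3: print('   ',k,round(r['conf'],2),mfeat(r['region']).round(1),r['region'].sum())
  if n=='w': a1=v
  else: b=cv2.resize(v[170:260,215:335],(512,384),interpolation=0)
cv2.imwrite('pics/'+sys.argv[1],cv2.resize(np.hstack([a1,b]),(800,300)))
E
python3 pair.py rel.png .033
```

```text
12.7 [0.604366   0.08103591 0.15651932] [1.79992202e+02 4.96851608e-04 9.02874029e+01] [-0.37392404 -0.43959978  0.03931424] 0.03081350711302624
w 0.025 pred [260.4 185.8 227.3 141.6 293.6 229.4]
w 0.029 pred [260.4 187.1 226.8 142.1 294.1 231.4]
w 0.033 pred [260.4 188.4 226.3 142.7 294.7 233.4]
    orange_cup 0.67 [260.5 187.8 226.5 143.5 293.5 231.5] 4931
    orange_cup 0.59 [ 80.3 257.8  52.5 239.5 104.5 273.5] 1017
    white_cup 0.68 [408.8 111.6 356.5  76.5 461.5 147.5] 6038
    white_cup 0.62 [262.7 142.8 241.5 138.5 282.5 149.5] 134
s 0.025 pred [274.2 213.6 260.9 193.  286.6 233.1]
s 0.029 pred [274.3 212.4 260.9 191.8 286.6 231.9]
s 0.033 pred [274.3 211.2 261.  190.5 286.7 230.7]
    orange_cup 0.94 [274.5 211.9 261.5 191.5 286.5 231.5] 855
    orange_cup 0.53 [206.2 196.2 198.5 183.5 214.5 207.5] 311
    white_cup 0.68 [323.1 244.5 309.5 222.5 335.5 265.5] 942
    white_cup 0.67 [273.3 233.8 260.5 226.5 286.5 239.5] 199
```

View pics/rel.png

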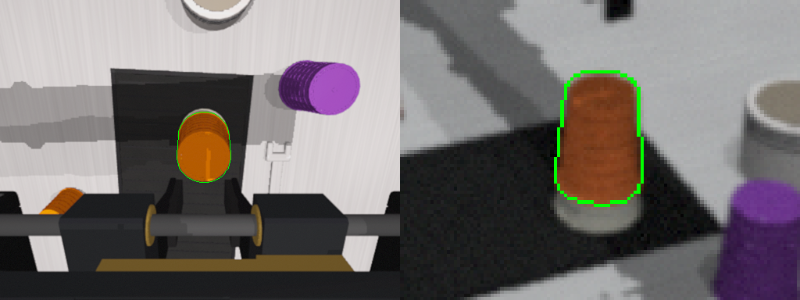

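The picture shows the orange cup sitting straight and loose on the white one, rim at about 26–27 mm. The fingers are still closing. I'll finish closing and go down to just above the base.

Call:
apply_moves:
  targets:
    - [[0,0,0],[0,0,0]]
    - [[0,0,0],[0,0,0]]
    - [[0,0,0],[0,0,0]]
    - [[0,0,0],[0,0,0]]
    - [[0,0,0],[0,0,0]]
    - [[0,0,-15],[0,0,0]]
    - [[0,0,-28],[0,0,0]]
    - [[0,0,-28],[0,0,0]]
  hand: 0

```text
time_s: 13.8
tool_pos: [0.6021, 0.0808, 0.1252]
tool_rot: [-179.7, 0.1, 90.3]
force: [-0.6, 1.6, -1.5]
grip_width: 0.0003
```

Call:
apply_moves:
  targets:
    - [[0,0,-2],[0,0,0]]
    - [[0,0,-4],[0,0,0]]
    - [[0,0,-6],[0,0,0]]
    - [[0,0,-7],[0,0,0]]
    - [[0,0,-7],[0,0,0]]
    - [[0,0,-7],[0,0,0]]

```text
time_s: 14.4
tool_pos: [0.6045, 0.0811, 0.1217]
tool_rot: [180.0, -0.0, 90.3]
force: [-0.6, -0.3, -0.1]
grip_width: 0.0006
```

Call:
apply_moves:
  targets:
    - [[0,0,-1],[0,0,0]]
    - [[0,0,-2],[0,0,0]]
    - [[0,0,-2],[0,0,0]]
    - [[0,0,-2],[0,0,0]]

```text
time_s: 14.8
tool_pos: [0.6043, 0.081, 0.1194]
tool_rot: [-180.0, 0.0, 90.3]
force: [-0.1, 0.1, 0.7]
grip_width: 0.0007
```

Call:
apply_moves:
  targets:
    - [[0,0,-1],[0,0,0]]
    - [[0,0,-2],[0,0,0]]
    - [[0,0,-2],[0,0,0]]
    - [[0,0,-2],[0,0,0]]

```text
time_s: 15.2
tool_pos: [0.6043, 0.081, 0.1174]
tool_rot: [-180.0, 0.0, 90.3]
force: [-0.2, 0.2, -0.2]
grip_width: 0.0006
```

Call:
apply_moves:
  targets:
    - [[0,0,-1],[0,0,0]]
    - [[0,0,-1],[0,0,0]]
    - [[0,0,-1],[0,0,0]]

```text
time_s: 15.5
tool_pos: [0.6043, 0.081, 0.1165]
tool_rot: [180.0, 0.0, 90.3]
force: [0.7, 0.8, 0.6]
grip_width: 0.0001
```

Call:
apply_moves:
  targets:
    - [[0,0,-1],[0,0,0]]
    - [[0,0,-1],[0,0,0]]
    - [[0,0,-1],[0,0,0]]

```text
time_s: 15.8
tool_pos: [0.6043, 0.081, 0.1154]
tool_rot: [-180.0, 0.0, 90.3]
force: [0.7, 0.8, 0.4]
grip_width: 0.0005
```

Call:
apply_moves:
  targets:
    - [[0,0,-1],[0,0,0]]
    - [[0,0,-1],[0,0,0]]
    - [[0,0,-1],[0,0,0]]

```text
time_s: 16.1
tool_pos: [0.6043, 0.081, 0.1144]
tool_rot: [-180.0, 0.0, 90.3]
force: [-0.6, -0.1, -0.2]
grip_width: 0.0005
```

There's no contact yet at 0.1144, though I expected it near 0.119. I'll look before going further.

```bash
python3 pair.py press1.png .031; python3 - <<'E'
from h import *
for i in range(4): env.read_camera('top');print(env.get_obs()['force'].round(2) , env.get_obs()['tool_pos'][2])
E
```

```text
16.1 [0.60429467 0.08101681 0.11442962] [-1.79995567e+02  4.71626323e-03  9.02838260e+01] [-0.60992532 -0.07571071 -0.1765957 ] 0.0004718392322457489
w 0.025 pred [260.6 201.4 221.4 148.  299.9 253.2]
w 0.029 pred [260.6 203.1 220.7 148.7 300.6 255.9]
w 0.033 pred [260.6 204.9 220.  149.5 301.4 258.7]
    orange_cup 0.8 [ 62.  286.   37.5 255.5  92.5 323.5] 1132
    orange_cup 0.76 [260.5 197.5 220.5 149.5 301.5 247.5] 6032
    white_cup 0.82 [259.2 149.2 236.5 144.5 282.5 156.5] 192
    white_cup 0.57 [434.  114.1 369.5  73.5 497.5 157.5] 8566
s 0.025 pred [274.2 213.6 260.9 193.  286.6 233.1]
s 0.029 pred [274.3 212.4 260.9 191.8 286.6 231.9]
s 0.033 pred [274.3 211.2 261.  190.5 286.7 230.7]
    orange_cup 0.89 [274.4 212.2 261.5 191.5 286.5 232.5] 870
    orange_cup 0.51 [206.5 195.9 199.5 183.5 214.5 207.5] 313
    white_cup 0.89 [322.9 244.9 308.5 223.5 335.5 266.5] 959
    white_cup 0.73 [273.9 234.  261.5 229.5 285.5 239.5] 162
[ 0.58  0.94 -0.07] 0.1145218525468269
[-0.25  0.37  0.2 ] 0.11450376765007501
[0.2  0.16 0.12] 0.11449651869531788
[ 0.03 -0.08  0.11] 0.1144972676012053
```

View pics/press1.png

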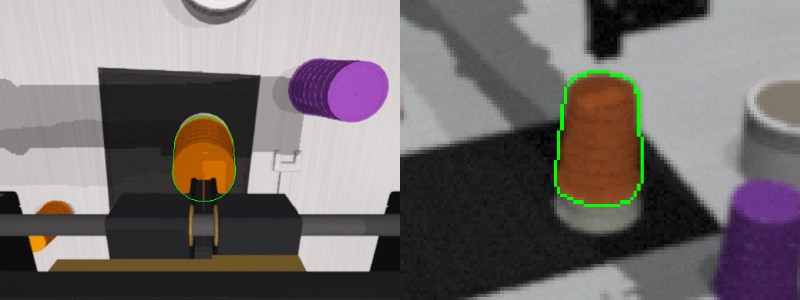

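```bash
python3 - <<'E'
from h import *
p,o=wrist();s=env.read_camera('scene');t=o['tool_pos'];print(t)
for dz in(-.01,0,.01,.02,.03): print(dz,'scene',proj(s,t+[0,0,dz]).round(1),'wrist',proj(p,t+[0,0,dz]).round(1))
for z in(.112,.116,.119): print('base',z,proj(s,[.6045,.081,z]).round(1),proj(p,[.6045,.081,z]).round(1))
v=cv2.cvtColor(s['image'],cv2.COLOR_RGB2BGR)[170:230,240:320]
w=cv2.cvtColor(p['image'],cv2.COLOR_RGB2BGR)[200:290,200:320]
cv2.imwrite('pics/tip.png',np.hstack([cv2.resize(v,(400,300),interpolation=0),cv2.resize(w,(400,300),interpolation=0)]))
E
```

```text
[0.60435569 0.08103187 0.11449727]
-0.01 scene [274.7 201.2] wrist [260.4 213.6]
0 scene [274.9 198.1] wrist [260.4 218.9]
0.01 scene [275.  194.9] wrist [260.4 224.5]
0.02 scene [275.2 191.6] wrist [260.4 230.8]
0.03 scene [275.3 188.4] wrist [260.5 237.6]
base 0.112 [274.9 198.9] [260.6 217.6]
base 0.116 [274.9 197.6] [260.6 219.7]
base 0.119 [275.  196.7] [260.6 221.4]
```

View pics/tip.png

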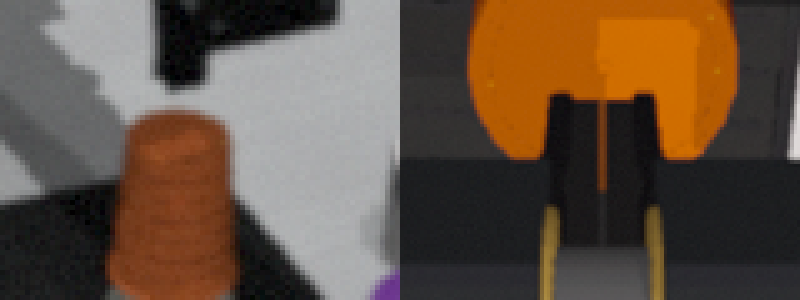

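The picture shows the fingertips at scene row 187.6, still well above the base, and the projected TCP at row 198. The real shut tips are therefore roughly 15–30 mm above the reported TCP. I'll go down in small steps and trust the measured contact force.

Call:
apply_moves:
  targets:
    - [[0,0,-1.5],[0,0,0]]
    - [[0,0,-3],[0,0,0]]
    - [[0,0,-4],[0,0,0]]
    - [[0,0,-4],[0,0,0]]
    - [[0,0,-4],[0,0,0]]

```text
time_s: 17.2
tool_pos: [0.6043, 0.081, 0.1104]
tool_rot: [180.0, 0.0, 90.3]
force: [-0.1, 0.1, -0.5]
grip_width: 0.0005
```

Call:
apply_moves:
  targets:
    - [[0,0,-1],[0,0,0]]
    - [[0,0,-2],[0,0,0]]
    - [[0,0,-3],[0,0,0]]
    - [[0,0,-3],[0,0,0]]
    - [[0,0,-3],[0,0,0]]

```text
time_s: 17.7
tool_pos: [0.6043, 0.081, 0.1074]
tool_rot: [-180.0, 0.0, 90.3]
force: [-0.4, 0.1, 0.4]
grip_width: 0.0007
```

Call:
apply_moves:
  targets:
    - [[0,0,-1],[0,0,0]]
    - [[0,0,-2],[0,0,0]]
    - [[0,0,-2],[0,0,0]]
    - [[0,0,-2],[0,0,0]]

```text
time_s: 18.1
tool_pos: [0.6043, 0.081, 0.1055]
tool_rot: [180.0, 0.0, 90.3]
force: [-0.1, 0.5, -0.3]
grip_width: 0.0003
```

Call:
apply_moves:
  targets:
    - [[0,0,-1],[0,0,0]]
    - [[0,0,-2],[0,0,0]]
    - [[0,0,-2],[0,0,0]]
    - [[0,0,-2],[0,0,0]]

```text
time_s: 18.5
tool_pos: [0.6043, 0.081, 0.1034]
tool_rot: [180.0, 0.0, 90.3]
force: [0.3, -0.0, -0.2]
grip_width: 0.0002
```

Call:
apply_moves:
  targets:
    - [[0,0,-1],[0,0,0]]
    - [[0,0,-2],[0,0,0]]
    - [[0,0,-2],[0,0,0]]
    - [[0,0,-2],[0,0,0]]

```text
time_s: 18.9
tool_pos: [0.6043, 0.0811, 0.1014]
tool_rot: [180.0, 0.0, 90.3]
force: [-0.4, -0.0, -0.7]
grip_width: 0.0005
```

```bash
python3 - <<'E'
from h import *
p,o=wrist();s=env.read_camera('scene');t=o['tool_pos'];print(t,o['force'])
for n,c in(('s',s),('w',p)):
  for r in env.regions_of(c,'orange_cup'): print(n,r['conf'],mfeat(r['region']))
# dark finger tip: scene column 276, wrist column 260 brightness profile
print('scene col',[(y,c.tolist()) for y,c in zip(range(182,204),s['image'][182:204,276])])
E
```

```text
[0.60431321 0.08105626 0.10144246] [-0.38227409 -0.00298895 -0.70335189]
s 0.75 [274.78429074 211.51348183 262.5        190.5        286.5
 231.5       ]
s 0.58 [206.50773994 195.88544892 198.5        183.5        214.5
 207.5       ]
w 0.67 [260.8378463  200.38785412 217.5        151.5        303.5
 248.5       ]
w 0.65 [ 56.23724792 295.94661922  37.5        262.5         81.5
 328.5       ]
scene col [(182, [15, 16, 17]), (183, [13, 14, 15]), (184, [1, 5, 4]), (185, [9, 6, 10]), (186, [11, 1, 9]), (187, [5, 3, 7]), (188, [8, 11, 14]), (189, [3, 3, 9]), (190, [18, 12, 18]), (191, [38, 21, 12]), (192, [82, 45, 23]), (193, [104, 51, 25]), (194, [110, 54, 26]), (195, [112, 57, 27]), (196, [114, 57, 22]), (197, [126, 64, 31]), (198, [138, 70, 33]), (199, [142, 70, 33]), (200, [145, 73, 37]), (201, [139, 71, 37]), (202, [133, 69, 35]), (203, [128, 64, 29])]
```

The tip is now at row 191.3 and the base centre projects to row 197, so the gap is still about 15 mm, consistent with a tip offset of about 33 mm. I'll go on down.

Call:
apply_moves:
  targets:
    - [[0,0,-2],[0,0,0]]
    - [[0,0,-4],[0,0,0]]
    - [[0,0,-6],[0,0,0]]
    - [[0,0,-7],[0,0,0]]
    - [[0,0,-7],[0,0,0]]
    - [[0,0,-7],[0,0,0]]

```text
time_s: 19.7
tool_pos: [0.6044, 0.081, 0.0945]
tool_rot: [180.0, 0.0, 90.3]
force: [-0.4, -0.9, 1.0]
grip_width: 0.0004
```

Call:
apply_moves:
  targets:
    - [[0,0,-1],[0,0,0]]
    - [[0,0,-2],[0,0,0]]
    - [[0,0,-2],[0,0,0]]
    - [[0,0,-2],[0,0,0]]

```text
time_s: 20.1
tool_pos: [0.6043, 0.0811, 0.0924]
tool_rot: [-180.0, 0.0, 90.3]
force: [-0.1, 0.4, 0.9]
grip_width: 0.0004
```

Call:
apply_moves:
  targets:
    - [[0,0,-1],[0,0,0]]
    - [[0,0,-2],[0,0,0]]
    - [[0,0,-2],[0,0,0]]
    - [[0,0,-2],[0,0,0]]

```text
time_s: 20.5
tool_pos: [0.6043, 0.081, 0.0904]
tool_rot: [-180.0, 0.0, 90.3]
force: [-0.3, 0.3, -0.6]
grip_width: 0.0004
```

Call:
apply_moves:
  targets:
    - [[0,0,-1],[0,0,0]]
    - [[0,0,-2],[0,0,0]]
    - [[0,0,-2],[0,0,0]]
    - [[0,0,-2],[0,0,0]]

```text
time_s: 20.9
tool_pos: [0.6043, 0.081, 0.0884]
tool_rot: [-180.0, 0.0, 90.3]
force: [0.6, -0.8, 0.0]
grip_width: 0.0007
```

Call:
apply_moves:
  targets:
    - [[0,0,-1],[0,0,0]]
    - [[0,0,-2],[0,0,0]]
    - [[0,0,-2],[0,0,0]]
    - [[0,0,-2],[0,0,0]]

```text
time_s: 21.3
tool_pos: [0.6043, 0.081, 0.0864]
tool_rot: [-180.0, 0.0, 90.3]
force: [0.0, -0.0, 0.6]
grip_width: 0.0003
```

Call:
apply_moves:
  targets:
    - [[0,0,-1],[0,0,0]]
    - [[0,0,-2],[0,0,0]]
    - [[0,0,-2],[0,0,0]]
    - [[0,0,-2],[0,0,0]]

```text
time_s: 21.7
tool_pos: [0.6043, 0.081, 0.0844]
tool_rot: [180.0, 0.0, 90.3]
force: [-0.5, -0.1, -0.6]
grip_width: 0.0007
```

```bash
python3 pair.py press2.png .031; python3 - <<'E'
from h import *
p,o=wrist();s=env.read_camera('scene')
for c in (272,274,276,278,280):print(c,[(y,int(s['image'][y,c,0])) for y in range(188,204)])
v=cv2.cvtColor(s['image'],cv2.COLOR_RGB2BGR)[170:245,240:320]
w=cv2.cvtColor(p['image'],cv2.COLOR_RGB2BGR)[140:290,200:320]
cv2.imwrite('pics/tip2.png',np.hstack([cv2.resize(v,(427,400),interpolation=0),cv2.resize(w,(320,400),interpolation=0)]))
E
```

```text
21.7 [0.60432966 0.08104009 0.08443584] [1.79999756e+02 3.98954292e-03 9.02862336e+01] [-0.45117094 -0.09159446 -0.61897888] 0.0007099945455330125
w 0.025 pred [260.6 216.2 215.6 153.9 305.9 276. ]
w 0.029 pred [260.6 218.5 214.7 154.7 306.8 279.5]
w 0.033 pred [260.6 220.9 213.7 155.6 307.8 283.2]
    orange_cup 0.98 [260.9 203.3 214.5 155.5 307.5 247.5] 6412
    orange_cup 0.87 [ 52.9 309.7  37.5 270.5  76.5 330.5] 611
    white_cup 0.66 [450.8 116.8 379.5  71.5 511.5 165.5] 10497
    white_cup 0.61 [261.7 155.6 230.5 149.5 289.5 166.5] 272
s 0.025 pred [274.2 213.6 260.9 193.  286.6 233.1]
s 0.029 pred [274.3 212.4 260.9 191.8 286.6 231.9]
s 0.033 pred [274.3 211.2 261.  190.5 286.7 230.7]
    orange_cup 0.93 [274.5 213.  262.5 192.5 286.5 231.5] 786
    orange_cup 0.69 [206.4 196.1 198.5 183.5 214.5 207.5] 309
    white_cup 0.82 [322.8 245.2 308.5 223.5 335.5 265.5] 988
    white_cup 0.5 [273.3 233.7 260.5 226.5 286.5 239.5] 213
272 [(188, 22), (189, 23), (190, 22), (191, 12), (192, 18), (193, 17), (194, 15), (195, 23), (196, 50), (197, 81), (198, 103), (199, 116), (200, 140), (201, 149), (202, 142), (203, 139)]
274 [(188, 1), (189, 12), (190, 12), (191, 19), (192, 1), (193, 5), (194, 16), (195, 5), (196, 16), (197, 44), (198, 91), (199, 128), (200, 140), (201, 143), (202, 141), (203, 138)]
276 [(188, 0), (189, 15), (190, 13), (191, 12), (192, 15), (193, 0), (194, 8), (195, 7), (196, 26), (197, 68), (198, 108), (199, 138), (200, 143), (201, 142), (202, 145), (203, 143)]
278 [(188, 17), (189, 17), (190, 16), (191, 6), (192, 5), (193, 16), (194, 15), (195, 15), (196, 35), (197, 83), (198, 119), (199, 140), (200, 140), (201, 144), (202, 143), (203, 142)]
280 [(188, 6), (189, 12), (190, 32), (191, 43), (192, 71), (193, 62), (194, 53), (195, 55), (196, 76), (197, 112), (198, 136), (199, 145), (200, 145), (201, 144), (202, 144), (203, 140)]
```

View pics/tip2.png

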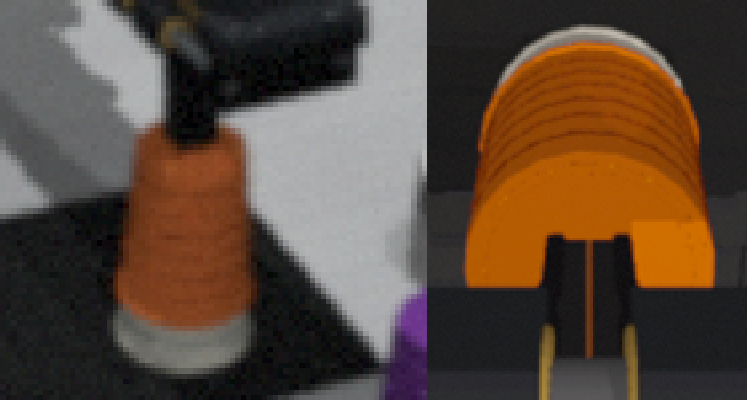

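The tips are now just above the base (scene crop (190,148)) and the cup is still straight. I'll continue in 1 mm steps.

Call:
apply_moves:
  targets:
    - [[0,0,-1],[0,0,0]]
    - [[0,0,-2],[0,0,0]]
    - [[0,0,-2],[0,0,0]]
    - [[0,0,-2],[0,0,0]]

```text
time_s: 22.5
tool_pos: [0.6043, 0.081, 0.0824]
tool_rot: [-180.0, 0.0, 90.3]
force: [-0.8, 0.2, 1.5]
grip_width: 0.0007
```

Call:
apply_moves:
  targets:
    - [[0,0,-1],[0,0,0]]
    - [[0,0,-2],[0,0,0]]
    - [[0,0,-2],[0,0,0]]
    - [[0,0,-2],[0,0,0]]

```text
time_s: 22.9
tool_pos: [0.6045, 0.081, 0.0806]
tool_rot: [180.0, 0.0, 90.3]
force: [0.0, 0.4, 1.5]
grip_width: 0.0007
```

Call:
apply_moves:
  targets:
    - [[0,0,-1],[0,0,0]]
    - [[0,0,-1.5],[0,0,0]]
    - [[0,0,-1.5],[0,0,0]]

```text
time_s: 23.2
tool_pos: [0.6046, 0.081, 0.0793]
tool_rot: [180.0, -0.0, 90.3]
force: [-0.8, -2.1, 3.8]
grip_width: 0.0008
```

Call:
apply_moves:
  targets:
    - [[0,0,-1],[0,0,0]]
    - [[0,0,-1],[0,0,0]]
    - [[0,0,-1],[0,0,0]]

```text
time_s: 23.5
tool_pos: [0.6046, 0.081, 0.0782]
tool_rot: [180.0, -0.0, 90.3]
force: [-0.6, -0.8, 4.2]
grip_width: 0.0004
```

```bash
cat > f.py <<'E'
from h import *
F=[];P=[]
for i in range(5):
  s=env.read_camera('scene');o=env.get_obs();F.append(o['force'][2]);P.append(o['tool_pos'][2])
print(o['time_s'],'Fz',np.mean(F).round(2),'z',np.mean(P).round(4))
for r in env.regions_of(s,'orange_cup'): print(r['conf'],mfeat(r['region']).round(1))
print('boundary rows',[int(np.argmin(abs(np.diff(s['image'][225:242,c,2].astype(int))*-1+1e3*0)) ) for c in ()])
for c in(270,274,278): print(c,[tuple(map(int,s['image'][y,c,[0,2]])) for y in range(226,242)])
E
python3 f.py
```

```text
23.75 Fz 4.35 z 0.0782
0.86 [206.7 196.1 199.5 183.5 215.5 208.5]
0.72 [274.3 214.2 261.5 193.5 286.5 232.5]
boundary rows []
270 [(128, 28), (128, 30), (128, 33), (133, 31), (139, 37), (134, 53), (120, 87), (109, 100), (110, 103), (116, 108), (116, 109), (114, 108), (104, 96), (66, 64), (34, 34), (26, 26)]
274 [(128, 30), (120, 31), (126, 30), (129, 29), (131, 32), (129, 35), (125, 64), (114, 96), (109, 102), (114, 107), (114, 107), (117, 109), (116, 109), (94, 86), (45, 45), (20, 21)]
278 [(124, 29), (118, 25), (125, 29), (125, 29), (128, 32), (126, 42), (126, 77), (114, 100), (109, 105), (112, 105), (122, 113), (123, 116), (118, 110), (78, 75), (36, 34), (15, 11)]
```

Call:
apply_moves:
  targets:
    - [[0,0,-1],[0,0,0]]
    - [[0,0,-2],[0,0,0]]
    - [[0,0,-2],[0,0,0]]
    - [[0,0,-2],[0,0,0]]

```text
time_s: 24.2
tool_pos: [0.6046, 0.081, 0.0761]
tool_rot: [180.0, -0.0, 90.3]
force: [-1.0, 0.1, 5.2]
grip_width: 0.0006
```

```bash
python3 f.py
```

```text
24.45 Fz 5.04 z 0.0762
0.77 [206.2 196.3 199.5 184.5 213.5 207.5]
0.75 [274.  214.8 261.5 195.5 285.5 232.5]
boundary rows []
270 [(124, 28), (119, 23), (127, 32), (129, 30), (133, 32), (140, 38), (129, 62), (111, 93), (113, 104), (116, 109), (112, 106), (113, 105), (103, 97), (69, 66), (36, 33), (22, 19)]
274 [(127, 32), (125, 31), (123, 26), (132, 34), (127, 30), (125, 33), (127, 49), (118, 83), (109, 99), (116, 108), (121, 113), (119, 112), (117, 110), (96, 89), (50, 46), (22, 22)]
278 [(124, 32), (113, 28), (124, 33), (127, 28), (125, 28), (122, 26), (125, 56), (116, 93), (106, 100), (113, 106), (114, 107), (125, 118), (118, 111), (80, 76), (32, 30), (13, 19)]
```

Call:
apply_moves:
  targets:
    - [[0,0,-1],[0,0,0]]
    - [[0,0,-2],[0,0,0]]
    - [[0,0,-2],[0,0,0]]
    - [[0,0,-2],[0,0,0]]

```text
time_s: 24.9
tool_pos: [0.6046, 0.0811, 0.0744]
tool_rot: [180.0, -0.0, 90.3]
force: [0.1, -1.3, 7.0]
grip_width: 0.0003
```

```bash
python3 f.py|head -1
```

```text
25.15 Fz 6.66 z 0.0744
```

Call:
apply_moves:
  targets:
    - [[0,0,-1],[0,0,0]]
    - [[0,0,-1.5],[0,0,0]]
    - [[0,0,-1.5],[0,0,0]]
    - [[0,0,-1.5],[0,0,0]]

```text
time_s: 25.6
tool_pos: [0.6047, 0.081, 0.0732]
tool_rot: [180.0, -0.0, 90.3]
force: [-0.5, -0.2, 6.6]
grip_width: 0.0002
```

```bash
python3 f.py
```

```text
25.85 Fz 7.72 z 0.0732
0.97 [274.1 215.5 261.5 194.5 286.5 233.5]
0.86 [206.6 195.9 199.5 183.5 214.5 207.5]
boundary rows []
270 [(129, 36), (127, 32), (127, 35), (130, 35), (129, 28), (137, 35), (147, 43), (122, 61), (115, 97), (115, 106), (114, 107), (114, 108), (113, 107), (75, 69), (31, 32), (32, 31)]
274 [(127, 36), (128, 33), (120, 26), (127, 31), (131, 34), (130, 34), (124, 31), (121, 44), (113, 81), (117, 106), (121, 112), (118, 110), (115, 109), (90, 85), (48, 48), (21, 20)]
278 [(129, 29), (126, 33), (119, 29), (122, 29), (125, 32), (127, 32), (125, 28), (123, 55), (110, 88), (113, 105), (117, 109), (118, 110), (118, 110), (78, 73), (31, 28), (16, 15)]
```

The push reached 7.7 N, and the image boundary puts the rim about 20 mm above the white one. I'll retreat straight up.

Call:
apply_moves:
  targets:
    - [[0,0,5],[0,0,0]]
    - [[0,0,15],[0,0,0]]
    - [[0,0,35],[0,0,0]]
    - [[0,0,65],[0,0,0]]
    - [[0,0,100],[0,0,0]]
    - [[0,0,120],[0,0,0]]
    - [[0,0,120],[0,0,0]]
    - [[0,0,120],[0,0,0]]

```text
time_s: 26.7
tool_pos: [0.6041, 0.0811, 0.1923]
tool_rot: [-180.0, -0.0, 90.3]
force: [-0.3, -0.0, -0.1]
grip_width: 0.0001
```

```bash
python3 pair.py fin.png .025; python3 f.py
```

```text
26.7 [0.60407027 0.08114853 0.19228697] [-1.79986249e+02 -4.90507598e-03  9.02987774e+01] [-0.33575345 -0.01714484 -0.08423039] 9.879979289761855e-05
w 0.025 pred [260.6 175.9 231.3 137.3 290.1 214.3]
w 0.029 pred [260.7 176.9 231.  137.8 290.5 215.9]
w 0.033 pred [260.7 178.  230.6 138.2 290.9 217.4]
    orange_cup 0.62 [261.  175.1 231.5 137.5 290.5 212.5] 3625
    white_cup 0.93 [392.9 110.2 347.5  78.5 437.5 141.5] 4579
    white_cup 0.64 [263.9 137.4 249.5 135.5 277.5 141.5] 55
s 0.025 pred [274.2 213.6 260.9 193.  286.6 233.1]
s 0.029 pred [274.3 212.4 260.9 191.8 286.6 231.9]
s 0.033 pred [274.3 211.2 261.  190.5 286.7 230.7]
    orange_cup 0.62 [274.2 214.6 261.5 194.5 286.5 233.5] 836
    orange_cup 0.55 [206.7 195.6 199.5 183.5 214.5 207.5] 321
    white_cup 0.72 [273.4 235.  260.5 229.5 286.5 239.5] 150
    white_cup 0.62 [322.7 244.9 307.5 223.5 335.5 265.5] 970
27.25 Fz -0.46 z 0.192
0.89 [206.5 195.8 200.5 183.5 213.5 207.5]
0.81 [274.3 214.2 261.5 193.5 286.5 233.5]
boundary rows []
270 [(133, 35), (134, 33), (131, 32), (132, 28), (136, 35), (144, 39), (149, 40), (129, 66), (114, 96), (118, 109), (121, 114), (122, 115), (122, 116), (75, 72), (34, 33), (30, 31)]
274 [(132, 34), (136, 32), (139, 36), (133, 29), (138, 32), (140, 36), (138, 36), (126, 46), (113, 81), (114, 104), (123, 115), (128, 117), (122, 115), (97, 91), (51, 49), (20, 21)]
278 [(136, 33), (132, 33), (134, 33), (132, 26), (137, 34), (141, 38), (137, 33), (132, 60), (113, 89), (119, 110), (124, 116), (124, 116), (119, 111), (79, 73), (32, 27), (10, 17)]
```

View pics/fin.png

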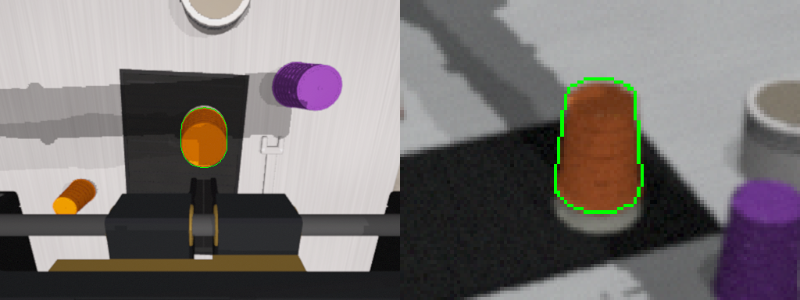

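The pair stands straight, with the orange rim about 20 mm above the white rim; the boundary row didn't shift when I let go. The gripper is clear, so I'm handing in.

```bash
python3 -c "
from cell import env
print(env.sign_off())"
```

```text
the job is handed in; nothing more can be done
None
```

I set the larger orange cup over the white one, touching down at about 2 N before letting go. I then pressed its base with the shut fingers to about 7.7 N and backed straight up, handing in at about 27 s.

**Final checks:** The pair stands straight on the mat with nothing touching it. The orange rim is about 20 mm above the white rim, judged from the scene picture to within 1–2 mm; the wanted range is 15 to 24 mm. The rim did not shift when the fingers lifted off. The arm kept clear of the bottle, piston and wrench. The piston and wrench look unmoved in the pictures I viewed, but I did not measure any of the three again at the end.

**What disagreed:**
- **Fingertip position:** the shut fingertips were about 33 mm above the reported TCP, so I set the push by measured force and by the picture instead of by height.
- **Grip width:** it read 57 mm where I expected about 59 mm.
- **Cup detection:** one network call missed the large orange cup and fitted the small one. I threw that result out.

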